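# Lay a loose spacer plate across the bundle in the tool store

## Robot

A 6-joint arm with a two-finger parallel gripper is mounted at the origin on the work surface. World frame = base frame: x ahead of the robot, y to its left, z up, the work surface at z = 0. Lengths are in m, angles in rad, forces in N, time in s.
With the tool pointing down it reaches from about 0.3 to 0.825 m from the base axis. Payload 5.4 kg.
Tool frame: the origin (TCP) lies at the very end of the fingers, on their centre line; the grasp point (between the pads) lies 19 mm behind it; z points along the fingers, y is the line along which they close (so a half turn about z gives the same grasp; the last joint's range is limited). The gripper opens to 92 mm and grips with 3 to 60 N. Pads are 20 mm wide; open, the fingers measure 128 mm over their backs; the gripper's body (75 mm by 189 mm) begins 69 mm behind the grasp point.
Start: joints at [1.131, 0.158, 1.597, -0, 1.386, -0.21], TCP at [0.131, 0.56, 0.215] pointing down, gripper open.
Joint ranges: [-2.91, 2.91], [-0.94, 2.29], [0.18, 2.7], [-1.29, 4.43], [0.17, 2.64], [-3, 3]. Speed limits (rad/s): [2.57, 2.57, 3.14, 3.14, 3.14, 3.14].

## Interface

Orientations are given as a rotation vector (axis times angle).
In Python, from workcell import bot gives the robot as it stands. Calls block until the motion is done:
- bot.goto(position, orientation): joint-space move of the TCP to a pose.
- bot.line_to(position, rot=None, max_speed=0.15): straight line of the TCP; rot=None keeps the orientation; max_speed is the mean speed in m/s.
- bot.set_joints(angles): joint-space move.
- bot.set_gripper(opening, newtons=None): opening from 0.0 (shut) to 1.0 (fully open); newtons is the grip in N (None keeps the last); returns when the fingers have stopped.
- bot.hold(seconds).
- bot.inverse_kinematics(position, orientation): joint angles nearest the present ones, or None.
- bot.read_camera(name): name is "side" or "top" or "wrist"; returns a dict with "pixels" (400x640x3 uint8, blue, green, red), "fx", "fy", "cx", "cy" (pixels), "R" (3x3) and "t" (3): a world point X has camera coordinates R X + t. Camera axes: x right, y down, z forward; pixel columns grow to the right and rows downward; lengths in m; the calibration is good to about 2 mm. The wrist camera is an equidistant fisheye: a pixel r from the principal point sees the ray r / f radians off the axis. A picture is of the moment at which its call begins. There is no depth.
A pose or a line that the arm cannot do raises bot.MotionError and nothing moves.
- bot.job_done(): hands the job in; it is judged then, once.
Readings, each from a call of its own:
- bot.current_clock(): time.
- bot.current_joints(): joint angles.
- bot.current_joint_vel(): joint speeds.
- bot.current_effort(): joint torques, N m.
- bot.current_ee_pos(): TCP position.
- bot.current_tool_rot(): TCP orientation.
- bot.current_contact_force(): force on the tool from outside, world axes, zero at the start.
- bot.current_ft_torque(): the same for the moment, N m.
- bot.current_opening(): opening from 0.0 (shut) to 1.0 (fully open).
- bot.current_grip_force(): force on a finger pad.
Only numpy, scipy, OpenCV 4.12 (cv2) and the standard library are available. Lean on these libraries where they do the work, as an engineer would, in place of code of your own. Each camera call takes 0.05 s, during which the arm holds its last target. There are 200 camera calls.

## Task

One spacer plate, of the same long shape as those in the bundle, was left flat on the low blue shelf. Slide it along the deck until a third or a little more of it sticks out over the shelf's open right-hand edge, then grip it by the end that sticks out, lift it and lay it flat on top of the bundle, centred and at right angles to the plates there (as the start of the next layer). Do not let it drop to the table, and leave the square plate beside it where it lies.

Things in the scene. Friction and masses are not known exactly. Their poses are not given: they have to be found in the camera images.
- plate: the loose spacer plate, flat bare steel, 60 (its x) by 150 (its y, the long way) by 5 mm thick, about 0.2 kg, a 14 mm dark hole 55 mm either side of the centre along y. Origin: centre of its underside. It starts flat on the low shelf, its -y end 10 to 40 mm inside the shelf's right-hand edge, and its y axis within about 7 degrees of square to that edge. It slides easily.
- shelf_edge (a point): middle of the top of the low shelf's right-hand (-y) edge, over which the plate is slid. The shelf is fixed, a smooth white deck with blue beams on blue feet, deck 80 mm above the table, 320 (x) by 360 mm (y); the edge runs along this frame's x (160 mm either way), and its +y points inward over the deck. Below and beyond the edge there is free air down to the table. A flange and a bolt (up to 20 mm high) lie on the deck, more than 240 mm inward of this edge.
- bundle: the bundle of plates, fixed, to the right of the shelf: six steel plates like the loose one, stacked exactly, on a wooden block. Origin: centre of its underside, on the table; its x axis is the plates' long way (150 mm), y their width (60 mm); the flat top is 60 mm above the origin, and the wooden block (110 by 44 mm) is the lower 30 mm.
- square_plate: bystander: a square steel plate 80 by 80 by 5 mm with one 28 mm dark hole in its middle, loose and flat on the same shelf, about 150 mm to one side (x) of the spacer plate. Origin: centre of its underside.

How it is judged:
On the way:
1. the plate lies flat on the shelf and sticks out at least 35 mm over its right-hand edge (y of plate in the frame of shelf_edge between -0.02 and 0.04 m and z of plate in the frame of shelf_edge between -0.004 and 0.004 m and angle between plate's own z axis and vertical below 0.06 rad), for 0.2 s.
At the end, for the whole second after the job is handed in: The spacer plate rests flat and still on top of the bundle, its centre within 20 mm of the bundle's, its long way within 12 degrees of square to the bundle's long way (horizontal distance between plate and bundle below 0.02 m and angle between the y axis of plate and the y axis of bundle, either way round below 0.21 rad and z of plate in the frame of bundle between 0.057 and 0.063 m and angle between plate's own z axis and vertical below 0.06 rad and linear speed of plate below 0.01 m/s); the robot touches nothing.
It fails at once if the spacer plate falls to the table (height (world z) of plate below 0.035 m).
It fails at once if the square plate is shifted by more than 20 mm (distance of square_plate from where it was at the start of the episode above 0.02 m).
It also fails if it takes over 45 s, if anything falls off the work surface, if the arm or the gripper's body presses on something with over 40 N, if the wrist force passes 120 N, or if a joint passes its speed limit or range.

## Working session

There is one attempt and no reset: what is moved stays moved. The work goes in short steps, each a Python script; the robot and the scene stay as the last script left them, time stands still between calls to the robot, and variables do not carry over. Pictures are saved under pics/ and viewed, at most 10 in all, crops included, and the job is handed in when it is done.

```bash
mkdir -p pics; ls; python3 - <<'E'
from workcell import bot
import cv2
for n in("top","side"):
    c=bot.read_camera(n); cv2.imwrite(f"pics/{n}0.png",c["pixels"]); print(n,c["fx"],c["fy"],c["cx"],c["cy"],c["R"],c["t"])
print(bot.current_tool_rot(),bot.current_clock())
E
```

```text
pics
top 507.15379456770347 507.15379456770347 322.9215184751472 204.1126661591513 [[-2.34491823e-02 -9.99724923e-01  4.63728411e-04]
 [-9.86915150e-01  2.30746984e-02 -1.59580840e-01]
 [ 1.59526243e-01 -4.19970080e-03 -9.87184755e-01]] [-0.03859712  0.57628523  0.90100269]
side 406.6077785942197 406.6077785942197 322.68647114888483 196.78941503227827 [[ 0.98598405 -0.1662905   0.01352484]
 [-0.10720067 -0.69356283 -0.71237534]
 [ 0.12784158  0.70094085 -0.70166834]] [-0.54534253  0.08398896  0.84740282]
[-3.60031959e-01 -3.12035430e+00  2.53998921e-03] 0.1
```

View pics/top0.png

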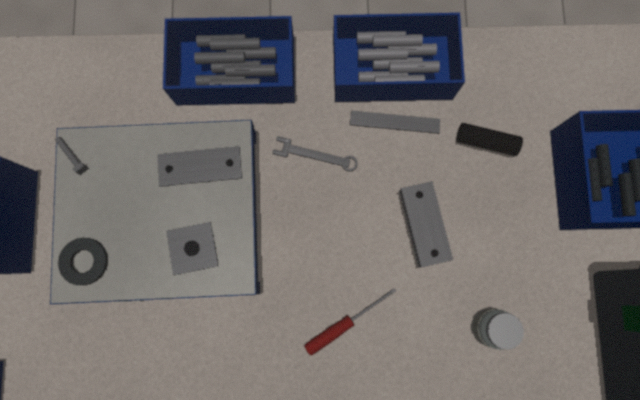

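View pics/side0.png

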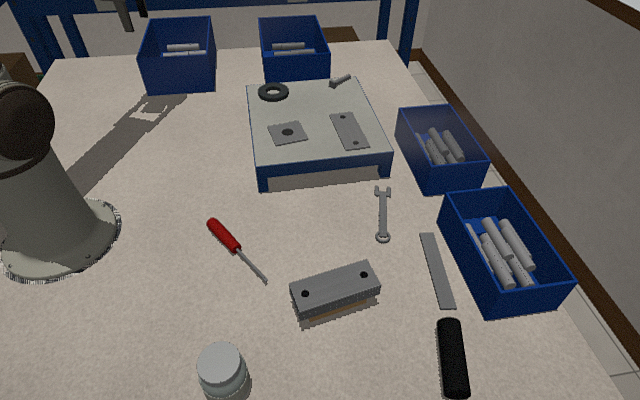

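The top view shows the plate's holes near (169,168) and (229,163), the bundle's at (419,195) and (434,253), the square plate's at (191,248), and the shelf's right edge running from (252,120) to (257,293). The side view agrees: the bundle is on its block and nothing lies in the slide path.

```bash
cat > h.py <<'E'
from workcell import bot
import numpy as np, cv2
from scipy.spatial.transform import Rotation as Ro
def bp(c,uv,z):
    d=c["R"].T@np.array([(uv[0]-c["cx"])/c["fx"],(uv[1]-c["cy"])/c["fy"],1]); o=-c["R"].T@c["t"]
    return o+d*(z-o[2])/d[2]
def blob(c,u,v,r=10):
    g=c["pixels"][v-r:v+r+1,u-r:u+r+1].mean(2); lo,hi=g.min(),np.median(g)
    w=np.clip((lo+hi)/2+ (hi-lo)*.2-g,0,None)
    yy,xx=np.mgrid[v-r:v+r+1,u-r:u+r+1]
    return (w*xx).sum()/w.sum(),(w*yy).sum()/w.sum()
def rot(phi):  # tool down, tool y (closing) along horizontal heading phi
    y=np.array([np.cos(phi),np.sin(phi),0]); z=np.array([0,0,-1.])
    return Ro.from_matrix(np.c_[np.cross(y,z),y,z]).as_rotvec()
E
python3 - <<'E'
from h import *
t=bot.read_camera("top"); s=bot.read_camera("side")
def pair(c,a,b,z,n):
    A,B=[bp(c,blob(c,*p,r=6),z) for p in(a,b)]
    d=A-B; print(n,"mid",((A+B)/2).round(4),"len",np.hypot(*d[:2]).round(4),"ang",np.degrees(np.arctan2(d[1],d[0])).round(2))
pair(t,(169,168),(229,163),.085,"plate T"); pair(t,(419,195),(434,253),.06,"bundle T")
pair(s,(343,117),(355,142),.085,"plate S"); pair(s,(306,293),(364,267),.06,"bundle S")
for p in((252,120),(257,293),(57,128),(51,302)): print(bp(t,p,.08).round(3))
print(bp(t,blob(t,191,248),.085).round(3))
for x in (.55,.6,.65,.7): print(x,[bot.inverse_kinematics([x,y,.08],rot(0)) is not None for y in(-.2,.1,.3)])
E
```

```text
plate T mid [0.6453 0.1711 0.085 ] len 0.1099 ang 94.57
bundle T mid [ 0.5331 -0.2407  0.06  ] len 0.1104 ang 11.27
plate S mid [0.6452 0.1707 0.085 ] len 0.1149 ang 94.49
bundle S mid [ 0.5332 -0.2382  0.06  ] len 0.1113 ang -166.64
[0.73  0.076 0.08 ]
[0.415 0.067 0.08 ]
[0.723 0.435 0.08 ]
[0.408 0.427 0.08 ]
[0.496 0.182 0.085]
0.55 [True, True, True]
0.6 [True, True, True]
0.65 [True, True, True]
0.7 [True, True, True]
```

Both cameras agree to 3 mm, and the hole spacing comes out at 110 mm as it should. Next: straddle the plate, grip it lightly by its long edges and slide it out.

```bash
python3 - <<'E'
from h import *
phi=np.radians(4.5); r=rot(phi); P=np.array([.6453,.171])
for a in (phi,phi+np.pi):
    q=bot.inverse_kinematics([*P,.13],rot(a)); print(None if q is None else np.round(q,2))
q=bot.inverse_kinematics([*P,.13],r)
if abs(q[5])>2.4: r=rot(phi+np.pi)
bot.set_gripper(1.0,10)
bot.goto([*P,.15],r); bot.line_to([*P,.082],max_speed=.1)
print(bot.current_contact_force().round(2),bot.current_ee_pos())
bot.set_gripper(0.0,8)
print("open",bot.current_opening()*92,bot.current_grip_force())
e=np.array([np.cos(.024),np.sin(.024)]); n=np.array([-e[1],e[0]])
bot.line_to([*(P-.077*n),.082],max_speed=.06)
print(bot.current_contact_force().round(2),bot.current_opening()*92)
bot.set_gripper(1.0); bot.hold(.3)
bot.line_to([*(P-.077*n),.14],max_speed=.15)
bot.line_to([*(P+.05*n),.2],max_speed=.2)
c=bot.read_camera("top"); cv2.imwrite("pics/top1.png",c["pixels"]); print(bot.current_clock())
c=bot.read_camera("side"); cv2.imwrite("pics/side1.png",c["pixels"])
E
```

```text
[ 0.08  0.46  1.39 -0.    1.29 -0.  ]
None
[-0.17  0.54  0.72] [0.64534479 0.17102859 0.08176071]
open 59.789668385148346 8.000014275312424
[-1.43 -1.43  0.22] 59.73904696304058
7.9417
```

View pics/side1.png

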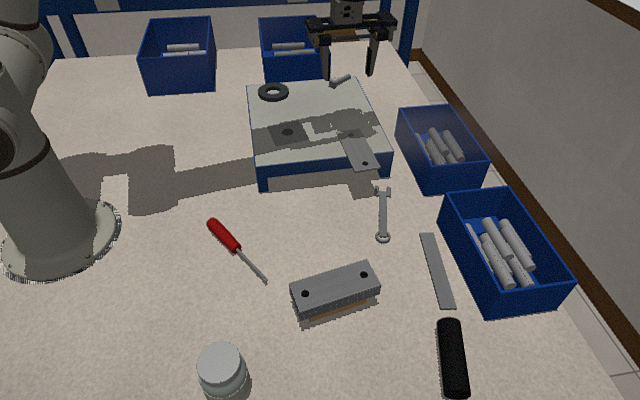

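View pics/top1.png

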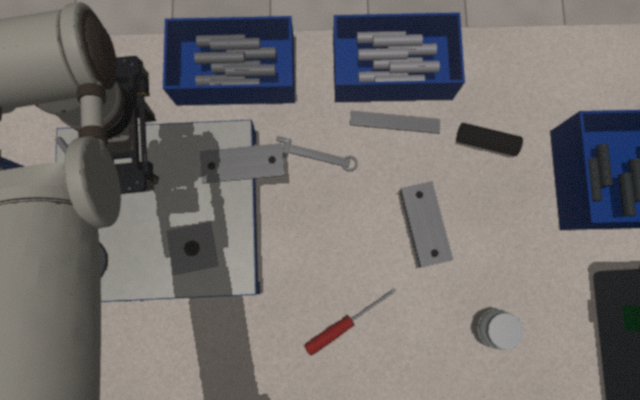

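The side and top views show the plate flat with its end out over the edge. Its holes are at (211,166) and (271,160) in the top view, and about 55 mm sticks out. The square plate has not moved. Next I refine the pose, grip the overhanging end by its edges with the fingertips below the plate, and lift.

```bash
python3 - <<'E'
from h import *
c=bot.read_camera("top")
A=bp(c,blob(c,211,166,5),.085);B=bp(c,blob(c,271,160,5),.085);d=(A-B)[:2];M=((A+B)/2)[:2]
phi=np.arctan2(d[1],d[0])-np.pi/2; print(M,np.hypot(*d),np.degrees(phi))
expect=np.array([.6453+.077*.024,.171-.077]); print(expect)
M=expect if np.hypot(*(M-expect))>.006 else (M+expect)/2
phi=np.radians(4.5)
u=np.array([-np.sin(phi),np.cos(phi)]); G=M-.048*u; r=rot(phi)
bot.goto([*G,.15],r); bot.line_to([*G,.064],max_speed=.12)
print(bot.current_contact_force().round(2))
bot.set_gripper(0.0,55); print(bot.current_opening()*92,bot.current_grip_force())
bot.line_to([*G,.17],max_speed=.06); bot.hold(.2)
print(bot.current_contact_force().round(2),bot.current_ft_torque().round(3),bot.current_opening()*92,bot.current_clock())
c=bot.read_camera("side"); cv2.imwrite("pics/side2.png",cv2.resize(c["pixels"][60:260,240:500],None,fx=2.5,fy=2.5))
E
```

```text
[0.64913882 0.09435726] 0.11029184953503833 4.494216261102157
[0.647148 0.094   ]
[0.12 0.81 0.58]
58.830466694118755 54.97769594192505
[ 0.42 -1.12 -1.18] [-0.166  0.086  0.017] 58.929986112982 12.3917
```

View pics/side2.png

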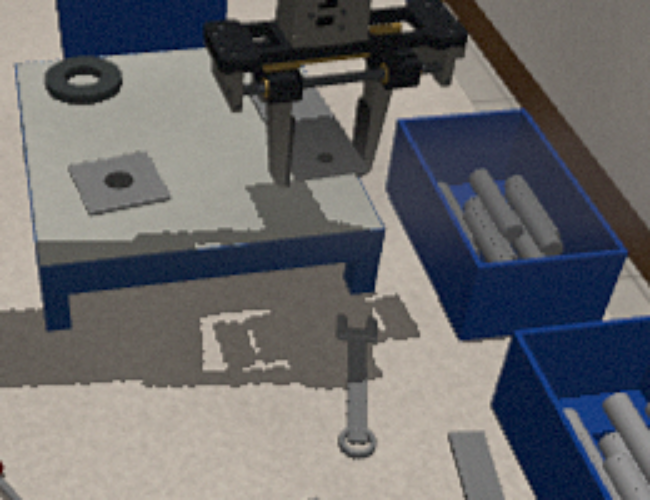

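The plate is held between the pads and clear of the deck. Next I carry it over the bundle and check for sag before laying it down.

```bash
python3 - <<'E'
from h import *
C=np.array([.5331,-.2397]); phi=np.radians(12.3); u=np.array([-np.sin(phi),np.cos(phi)]); G=C-.048*u; r=rot(phi)
p=bot.current_ee_pos(); bot.line_to([*G,.17],rot=r,max_speed=.1)
bot.line_to([*G,.085],max_speed=.08); bot.hold(.3)
print(bot.current_joints().round(2),bot.current_contact_force().round(2),bot.current_opening()*92,bot.current_clock())
c=bot.read_camera("side"); a=c["pixels"][200:360,220:440]
t=bot.read_camera("top"); b=t["pixels"][120:280,340:560]
cv2.imwrite("pics/hov.png",cv2.resize(np.vstack([a,b]),None,fx=1.8,fy=1.8))
E
```

```text
[-0.68  0.38  1.59  0.    1.17 -0.9 ] [-0.96 -0.11 -1.96] 58.472557615713995 17.6
```

View pics/hov.png

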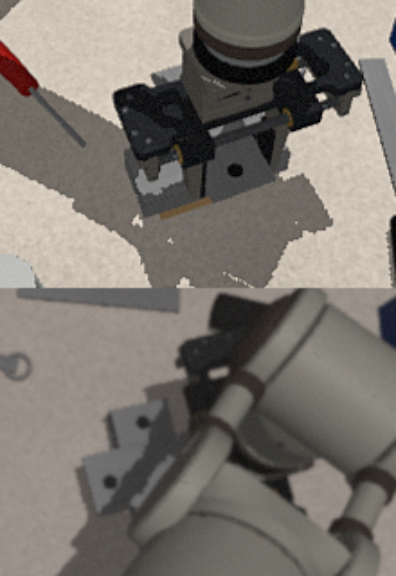

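The hover view shows the plate still gripped and across the bundle. The plate's far hole is at top pixel (401,228), the bundle hole at (419,194), and the plate's near hole at side pixel (351,294). I check these holes against expectation, then lower.

```bash
python3 - <<'E'
from h import *
C=np.array([.5331,-.2397]); phi=np.radians(12.3); u=np.array([-np.sin(phi),np.cos(phi)]); G=C-.048*u
t=bot.read_camera("top"); s=bot.read_camera("side")
for z in(.08,.09,.1,.106): print(z,bp(t,blob(t,401,228,5),z)[:2].round(4),"exp",(C+.055*u).round(4))
print(bp(s,blob(s,351,294,5),.106)[:2].round(4),"exp",(C-.055*u).round(4))
f0=bot.current_contact_force()[2]
for z in np.arange(.081,.0425,-.0015 if 0 else -.002):
    bot.line_to([*G,z],max_speed=.05); f=bot.current_contact_force()[2]
    if z<.056: print(round(z,4),round(f-f0,2))
    if f-f0>6: break
print(bot.current_clock())
E
```

```text
0.08 [ 0.5241 -0.1903] exp [ 0.5214 -0.186 ]
0.09 [ 0.523  -0.1887] exp [ 0.5214 -0.186 ]
0.1 [ 0.5219 -0.1872] exp [ 0.5214 -0.186 ]
0.106 [ 0.5212 -0.1862] exp [ 0.5214 -0.186 ]
[ 0.5459 -0.2927] exp [ 0.5448 -0.2934]
0.055 0.14
0.053 -0.32
0.051 0.29
0.049 -0.16
0.047 -0.28
0.045 -0.44
0.043 5.47
22.8
```

No sag, and contact came at the expected height. Releasing.

```bash
python3 - <<'E'
from h import *
p=bot.current_ee_pos()
bot.line_to([p[0],p[1],.0438],max_speed=.02)
bot.set_gripper(1.0); bot.hold(.3)
bot.line_to([p[0],p[1],.17],max_speed=.12)
bot.line_to([p[0]-.02,.12,.25],max_speed=.25); bot.hold(.2)
c=bot.read_camera("side"); a=c["pixels"][200:360,220:440]
t=bot.read_camera("top"); b=t["pixels"][120:280,340:560]
cv2.imwrite("pics/end.png",cv2.resize(np.vstack([a,b]),None,fx=1.8,fy=1.8)); print(bot.current_clock())
E
```

```text
27.3
```

View pics/end.png

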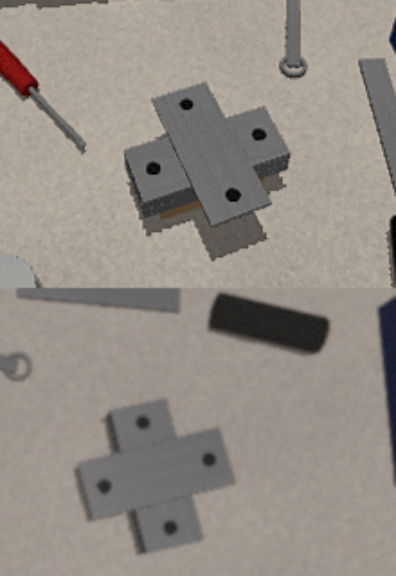

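The picture shows the plate lying flat across the bundle, centred and square. The plate's holes are at crop pixels (104,486) and (209,460), the bundle's at (143,423) and (170,527). The arm is clear.

```bash
python3 -c "
from workcell import bot
print(bot.job_done())"
```

```text
the job is handed in; nothing more can be done
None
```

The job is handed in at about 27 s: the camera views show the spacer plate flat on the bundle, centred and at right angles to it, with the square plate where it was; the judge's verdict was not shown.

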